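Lean a reference plate on a tilted easel

ROBOT

A 6-joint arm with a two-finger parallel gripper is mounted at the origin on a cart in front of the work surface, level with it; the furniture and walls round the work are solid. World frame = base frame: x ahead of the robot, y to its left, z up, the work surface at z = 0. Lengths are in m, angles in rad, forces in N, time in s.
With the tool pointing down it reaches from about 0.375 to 0.75 m from the base axis. Payload 9 kg.
Tool frame: the origin (TCP) lies midway between the tips of the shut fingers; the grasp point (between the pads) lies 19 mm behind it; z points along the fingers, y is the line along which they close (so a half turn about z gives the same grasp; the last joint's range is limited). The gripper opens to 85 mm and grips with 20 to 120 N. Pads are 22 mm wide; open, the fingers measure 114 mm over their backs; the gripper's body (76 mm by 85 mm) begins 54 mm behind the grasp point. The pads swing forward as they close: fully open they stand 13 mm farther back than shut.
Start: joints at [1.106, 0.104, 0.097, 1.564, 0, 1.353], TCP at [0.147, 0.582, 0.231] pointing down, gripper open.
Joint ranges: [-2.99, 2.99], [-0.84, 1.86], [-1.1, 1.16], [-1.84, 2.11], [-1.51, 1.56], [-3.14, 3.14]. Speed limits (rad/s): [2.22, 2.22, 2.57, 3.14, 3.14, 3.14].

INTERFACE

Orientations are given as a unit quaternion [w, x, y, z].
In Python, from bench import ctrl gives the robot as it stands.
- The arm moves only by the shell command python3 nudge.py 'ROWS' [OPENING] [FORCE]. ROWS is a JSON list that holds a single list of rows (three levels of brackets), with 1 to 10 rows, each of 4 numbers: dx, dy, dz in m, then a turn about the tool's z in rad; each row is the pose to reach, as a shift and turn from the pose commanded when the command began, along the tool's axes at that moment; what a row does not reach only later rows make up. A row lasts 1/10 s, in which the tool goes at most 0.05 m and 0.15 rad, less where a joint would pass 70% of its speed; a pose out of reach is approached as far as the arm can. OPENING is the finger opening in m, set as the command begins (- or left out keeps the last). The fingers move at their own pace and stop on an object; FORCE is the grip in N (left out, the last holds). Time passes only in rows, so rows that do not move let the fingers close. It prints the time, the measured TCP pose, the force, the opening and the grip force at its end. Input that does not fit is refused with a message, and nothing moves.
- ctrl.get_obs(): the state, without advancing time (a new reading comes with each control period).
- ctrl.read_camera(name): name is "scene" or "top" or "wrist"; returns a dict with "color" (480x640x3 uint8, red, green, blue), "intrinsics" (3x3 intrinsics, pixels), "camera_from_world" (4x4, takes a point from world to camera coordinates). Camera axes: x right, y up, looking along -z (the intrinsics and any distortion apply to the point x, -y, -z); pixel columns grow to the right and rows downward; lengths in m; the calibration is good to about 2 mm. The wrist camera is an equidistant fisheye: a pixel r from the principal point sees the ray r / f radians off the axis. A picture is of the moment at which its call begins. There is no depth.
- ctrl.job_done(): hands the job in; it is judged then, once.
The state is a dict: "time": time; "q": joint angles; "dq": joint speeds; "joint_efforts": joint torques, N m; "position": TCP position; "ee_rot": TCP orientation; "contact_force": force on the tool from outside, world axes, zero at the start; "torque": the same for the moment, N m; "opening": finger opening in m; "finger_force": force on a finger pad.
Only numpy, scipy, OpenCV 4.12 (cv2) and the standard library are available. Lean on these libraries where they do the work, as an engineer would, in place of code of your own. Each camera call takes 0.05 s, during which the arm holds its last target. There are 200 camera calls.

TASK

Take the tall reference plate out of the wooden rack and lean it on the small easel: its short bottom edge down on the ledge behind the lip, centred from side to side, its back lying flat against the sloped backrest. The ledge is clamped at an unknown height, so feel for it and set the plate gently down on it before letting go: neither let it drop, even by a few millimetres, nor press it hard (keep under about 25 N); do not push the backrest out of its set angle, and leave the short plate in the rack.

Things in the scene. Friction and masses are not known exactly. Their poses are not given: they have to be found in the camera images.
- tall_plate: Tall reference plate: white-faced aluminium, 70 mm wide, 150 mm tall, 8 mm thick, 0.14 to 0.28 kg, both faces alike. It stands upright in one of the rack's two slots (the short plate in the other). Origin: centre of its bottom edge, mid-thickness; x is normal to its faces, y along its width, z up its height (top edge at z = +150 mm).
- short_plate: The short plate, which stays in the rack: the same 70 mm width and 8 mm thickness, but only 105 mm tall. Origin: centre of its bottom edge, same axes.
- rest_hinge (a point): Point of the front face on the hinge axis; same axes as rest_face. A ledge, 90 mm wide, sticks out 17.5 mm at right angles from the face; its top is at an UNKNOWN z of 10 to 50 mm here (clamped tight, not reported). A rubber strip on it yields 4 mm at 20 N, then is hard. A lip on its outer edge, 4 mm thick, rises 7 mm above the strip; the groove between panel and lip is 13.5 mm wide.
- rack: Fixed wooden rack, 124 x 94 mm, 30 mm high, with two slots along its y, at x = -32 and +32 mm, each 10 mm wide and 20 mm deep (slot floor 10 mm above the table). Origin: centre of its underside. Rack and easel may change places.
- easel: Fixed easel base: grey slab 120 x 108 x 12 mm with two hinge ears 39 mm high. Origin: centre of its underside; its front is its -x side, roughly facing the robot. The backrest's hinge axis lies along y at x = +22, z = +27 mm. The backrest leans back (top away from the front) 0.15 to 0.33 rad from vertical; a friction hinge holds it, and about 1.5 N m turns it.
- rest_face (a point): Point on the front face of the backrest (flat aluminium panel 94 mm wide, 5 mm thick), midway across, 45 mm up the panel from the hinge axis. Axes turn with the panel: x normal to the face, pointing back into the panel; y along the width; z up the panel. The panel's top edge is at z = +55 mm. A plate lying flat against the panel has its origin at x = -4 mm.
- rest_top (a point): Middle of the top edge of the backrest's front face, 100 mm up the panel from the hinge axis; same axes as rest_face. Nothing stands behind the panel above this edge, so a finger can be there.

How it is judged:
On the way, in this order (a step that is already met when the one before it is completed fails the run):
1. the tall plate is lifted clear of the rack (its bottom edge more than 10 mm above the rack's top) (height (world z) of tall_plate above 0.042 m), for 0.1 s.
2. still in the fingers, the plate is brought with its bottom edge into the groove over the ledge, at the height where the ledge can be, and touches the easel (x of tall_plate in the frame of rest_face between -0.0085 and 0.0005 m and y of tall_plate in the frame of rest_face between -0.015 and 0.015 m and z of tall_plate in the frame of rest_face between -0.042 and 0.008 m and contact force between the fingers and tall_plate above 0.5 N and contact force between tall_plate and easel above 0.3 N), for 0.1 s.
At the end, for the whole second after the job is handed in: The tall plate stands at rest on the easel's ledge behind the lip, let go, flat against the backrest (faces within 0.06 rad of the panel, upright along it within 0.08 rad, foot within about 4 mm of the panel) and centred within 15 mm (x of tall_plate in the frame of rest_face between -0.0085 and 0.0005 m and y of tall_plate in the frame of rest_face between -0.015 and 0.015 m and z of tall_plate in the frame of rest_face between -0.042 and 0.008 m and angle between the x axis of tall_plate and the x axis of rest_face, either way round below 0.06 rad and angle between the z axis of tall_plate and the z axis of rest_face, either way round below 0.08 rad and contact force between tall_plate and easel above 0.3 N and contact force between the fingers and tall_plate below 0.05 N and linear speed of tall_plate below 0.01 m/s and angular speed of tall_plate below 0.1 rad/s); the robot touches nothing.
It fails at once if the tall plate drops or slides down out of the grip: it moves faster than 0.2 m/s while the fingers hold it with less than 5 N (linear speed of tall_plate above 0.2 m/s and contact force between the fingers and tall_plate below 5 N).
It fails at once if the plate is pressed on the easel with over 30 N (contact force between tall_plate and easel above 30 N).
It fails at once if the backrest is pushed out of its angle (its top moved more than 8 mm) (distance of rest_top from where it was at the start of the episode above 0.008 m).
It fails at once if the short plate is displaced by more than 15 mm (distance of short_plate from where it was at the start of the episode above 0.015 m).
It also fails if it takes over 43 s, if anything falls off the work surface, if the arm or the gripper's body presses on something with over 40 N, if the wrist force passes 120 N, or if a joint passes its speed limit or range.

## Working session

There is one attempt and no reset: what is moved stays moved. The work goes in short steps, Python scripts to look and compute and a shell command to move; the robot and the scene stay as the last step left them, time stands still between calls to the robot, and variables do not carry over. Pictures are saved under pics/ and viewed, at most 13 in all, crops included, and the job is handed in when it is done.

```bash
ls; mkdir -p pics
cat > h.py <<'E'
import numpy as np, cv2
from bench import ctrl
def shot(name,fn=None):
    d=ctrl.read_camera(name)
    if fn: cv2.imwrite('pics/'+fn,d['color'][:,:,::-1])
    np.savez('pics/'+name+'.npz',**{k:np.asarray(v) for k,v in d.items() if k in('color','intrinsics','camera_from_world')})
    return d
E
python3 - <<'E'
from h import *
for n in('scene','top','wrist'):
    d=shot(n,n+'0.png'); print(n,d['intrinsics'],d['camera_from_world'],d.keys())
o=ctrl.get_obs(); print(o)
E
```

```text
bench.py
nudge.py
pics
scene [[476.0930641    0.         315.24135132]
 [  0.         476.0930641  237.39111831]
 [  0.           0.           1.        ]] [[ 0.49914558 -0.86636762 -0.01615071 -0.32921795]
 [ 0.5947871   0.32900494  0.73347397 -0.34131229]
 [-0.63014443 -0.37571652  0.67952564 -0.64937686]
 [ 0.          0.          0.          1.        ]] dict_keys(['color', 'intrinsics', 'camera_from_world'])
top [[437.02139287   0.         317.69481274]
 [  0.         437.02139287 240.78616746]
 [  0.           0.           1.        ]] [[-0.00864684 -0.9999537  -0.00422234 -0.11519316]
 [ 0.99019125 -0.00915113  0.13941863 -0.48862225]
 [-0.13945081 -0.0029754   0.99022453 -0.86417999]
 [ 0.          0.          0.          1.        ]] dict_keys(['color', 'intrinsics', 'camera_from_world'])
wrist [[371.64829954   0.         314.52552398]
 [  0.         371.64829954 238.47609578]
 [  0.           0.           1.        ]] [[ 0.24443045  0.96966579 -0.00142125 -0.59964903]
 [-0.91662003  0.2305802  -0.32655855  0.04088188]
 [-0.31632494  0.08112359  0.94517591 -0.38219069]
 [ 0.          0.          0.          1.        ]] dict_keys(['color', 'intrinsics', 'camera_from_world'])
{'time': 0.15, 'q': array([1.10630368e+00, 1.04563887e-01, 9.66678400e-02, 1.56389464e+00,
       2.22604333e-05, 1.35306748e+00]), 'dq': array([ 0.00010558, -0.00143031,  0.00207831,  0.00074408, -0.00085733,
        0.00224792]), 'joint_efforts': array([ 2.81760447e-03, -5.57356632e+01,  5.04005671e+01,  1.25693361e-02,
       -3.17094218e-04, -1.59968022e-05]), 'position': array([0.14644983, 0.58160257, 0.23071089]), 'ee_rot': array([-1.76813321e-04,  1.23069089e-01,  9.92397981e-01, -4.64812989e-04]), 'contact_force': array([-0.01949466, -0.94448955,  0.17002539]), 'torque': array([-0.03636396,  0.02102417, -0.08601066]), 'finger_force': 0.0, 'opening': 0.08528581921324004}
```

View pics/scene0.png

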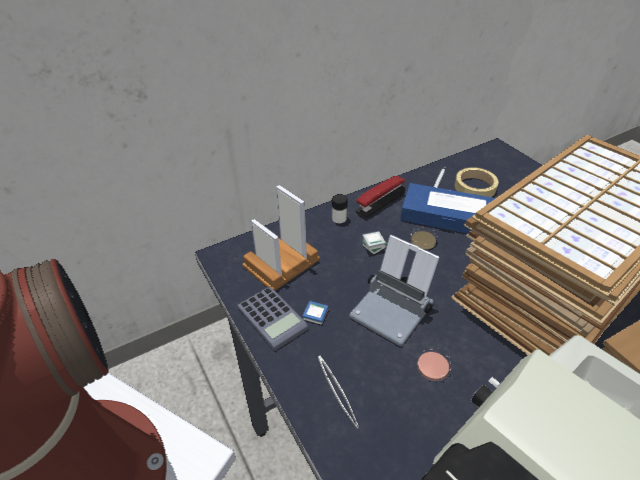

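View pics/top0.png

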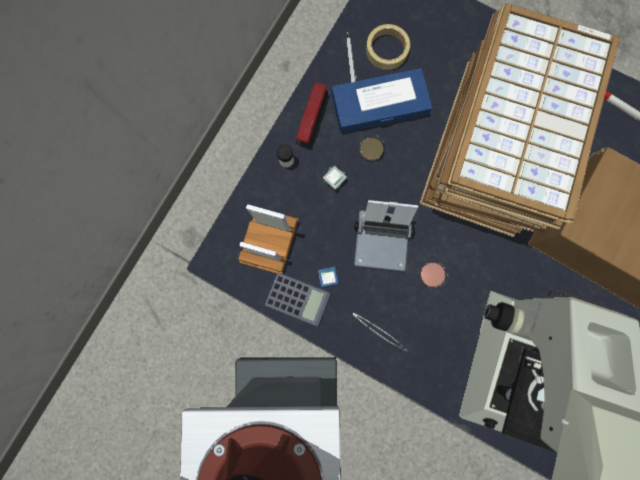

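The scene view shows the rack at about (280,262): the tall plate is in its far slot, top near (291,190), and the short plate in the near slot. The easel is at (395,300). In the top view the rack is at (268,240) and the easel at (384,237), with the panel's top edge near row 204. I'll zoom in next.

Run:
```python
import cv2,numpy as np
t=cv2.imread('pics/top0.png');s=cv2.imread('pics/scene0.png')
a=cv2.resize(t[190:282,230:430],None,fx=4,fy=4,interpolation=cv2.INTER_CUBIC)
b=cv2.resize(s[180:346,240:440],None,fx=4,fy=4,interpolation=cv2.INTER_CUBIC)
cv2.imwrite('pics/c1.png',a);cv2.imwrite('pics/c2.png',b[:600])
```

```text
(no output)
```

View pics/c1.png

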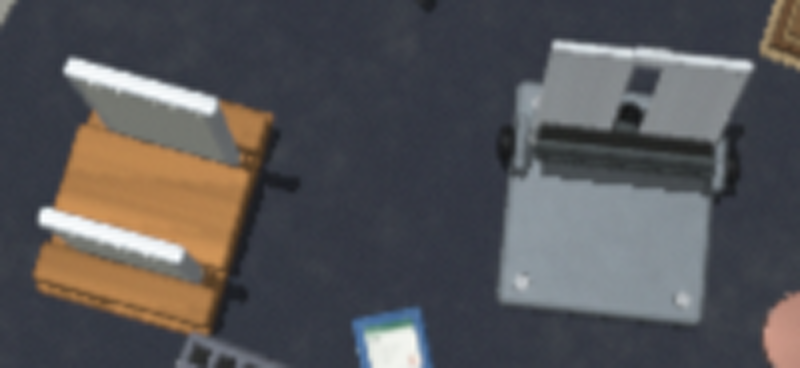

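View pics/c2.png

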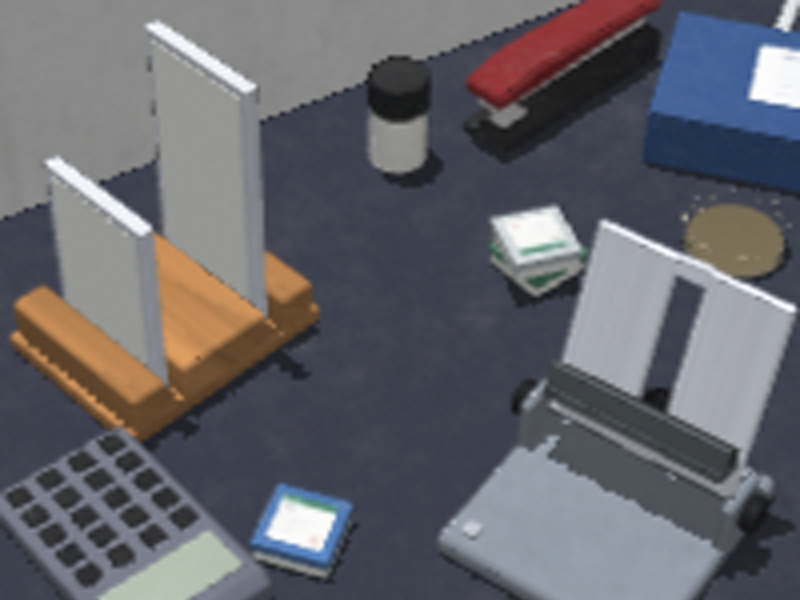

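View pics/wrist0.png

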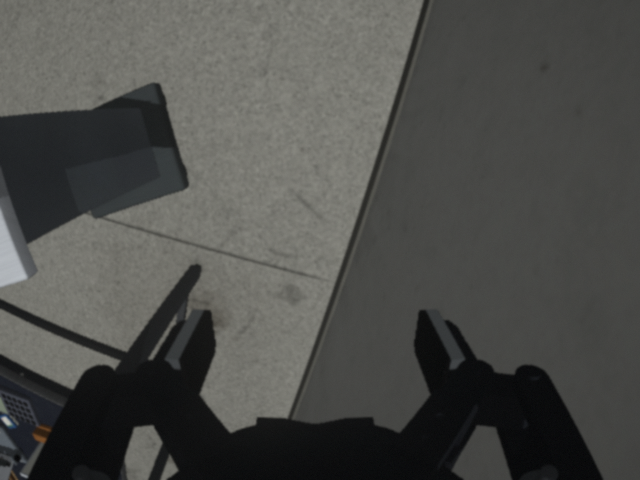

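The crops show these positions:
- **Tall plate:** top edge in the top crop from (68,65) to (217,100).
- **Short plate:** top edge in the top crop from (42,215) to (182,255).
- **Panel:** top edge from (553,42) to (750,66) in the top crop, and from (603,224) to (793,306) in the scene crop.
- **Ledge and lip:** the dark bar in front of the panel, visible in both crops.

The wrist view shows only floor and wall. I'll measure these edges now.

```bash
cat >> h.py <<'E'
def load(n): 
    d=np.load('pics/'+n+'.npz'); return d['color'],d['intrinsics'],d['camera_from_world']
def ray(n,u,v):
    _,K,T=load(n); R=T[:3,:3]; c=-R.T@T[:3,3]
    d=R.T@np.array([(u-K[0,2])/K[0,0],-(v-K[1,2])/K[1,1],-1.]); return c,d
def onz(n,u,v,z):
    c,d=ray(n,u,v); return c+d*(z-c[2])/d[2]
def tri(p,q):  # top px, scene px
    c1,d1=ray('top',*p);c2,d2=ray('scene',*q)
    A=np.stack([d1,-d2],1); s=np.linalg.lstsq(A,c2-c1,rcond=None)[0]
    a=c1+s[0]*d1;b=c2+s[1]*d2; return (a+b)/2,np.linalg.norm(a-b)
E
python3 - <<'E'
from h import *
img=load('top')[0]; g=img.min(2)
for nm,(x0,y0,x1,y1),z in(('tall',(240,200,296,235),.16),('short',(236,238,286,262),.115),('panel',(362,196,422,212),.124)):
    for th in(200,215):
        m=np.zeros_like(g); m[y0:y1,x0:x1]=(g[y0:y1,x0:x1]>th)
        n,l,st,_=cv2.connectedComponentsWithStats(m)
        if n<2: print(nm,th,g[y0:y1,x0:x1].max()); continue
        k=1+np.argmax(st[1:,4]); pts=np.argwhere(l==k)[:,::-1].astype(np.float32) if nm!='panel' else np.argwhere(m)[:,::-1].astype(np.float32)
        r=cv2.minAreaRect(pts); b=cv2.boxPoints(r)
        W=np.array([onz('top',*p,z) for p in b])
        print(nm,th,len(pts),'c',onz('top',*r[0],z).round(4),'sides',np.linalg.norm(W[1]-W[0]).round(4),np.linalg.norm(W[2]-W[1]).round(4),'box',b.round(1).tolist())
        i=0 if np.linalg.norm(W[1]-W[0])>np.linalg.norm(W[2]-W[1]) else 1
        e=W[i+1]-W[i]; print('   long dir yaw',np.degrees(np.arctan2(e[1],e[0])))
f=lambda u,v:(230+(u+.5)/4-.5,190+(v+.5)/4-.5); s=lambda u,v:(240+(u+.5)/4-.5,180+(v+.5)/4-.5)
print('panel L',tri(f(554,42),s(602,222)),'panel R',tri(f(750,66),s(795,306)))
print('tall L',tri(f(68,62),s(150,25)),'R',tri(f(217,103),s(255,93)))
print('lip top ends', tri(f(538,138),s(553,365)), tri(f(722,160),s(735,468)))
print('slab front',[onz('top',*f(*p),.012).round(4) for p in((500,300),(698,322))])
E
```

```text
tall 200 141 c [ 0.5242 -0.0262  0.16  ] sides 0.0069 0.0675 box [[246.1999969482422, 207.8000030517578], [247.1999969482422, 204.1999969482422], [283.5, 214.1999969482422], [282.5, 217.89999389648438]]
   long dir yaw -106.28773827080532
tall 215 118 c [ 0.5241 -0.0258  0.16  ] sides 0.0057 0.0658 box [[246.5, 207.60000610351562], [247.39999389648438, 204.5], [282.70001220703125, 214.60000610351562], [281.79998779296875, 217.6999969482422]]
   long dir yaw -106.70955473570595
short 200 137 c [ 0.4629 -0.0066  0.115 ] sides 0.0075 0.0671 box [[239.3000030517578, 245.39999389648438], [240.39999389648438, 241.5], [274.79998779296875, 251.39999389648438], [273.70001220703125, 255.1999969482422]]
   long dir yaw -106.49795765514793
short 215 121 c [ 0.4636 -0.0068  0.115 ] sides 0.0062 0.0671 box [[239.5, 244.6999969482422], [240.39999389648438, 241.5], [274.79998779296875, 251.39999389648438], [273.79998779296875, 254.5]]
   long dir yaw -106.49795752653915
panel 200 33 c [ 0.544  -0.2611  0.124 ] sides 0.0018 0.0862 box [[369.8999938964844, 201.5], [370.0, 200.60000610351562], [416.1000061035156, 205.39999389648438], [416.0, 206.39999389648438]]
   long dir yaw -96.71278776546986
panel 215 215
panel L (array([ 0.55195874, -0.21552253,  0.11978144]), np.float64(0.00046137777014716486)) panel R (array([ 0.53902218, -0.30676093,  0.12326796]), np.float64(0.0014151042181460914))
tall L (array([0.53562507, 0.00691805, 0.15804057]), np.float64(0.00042581955258968383)) R (array([ 0.51694772, -0.06025094,  0.15672094]), np.float64(0.0008673872116415051))
lip top ends (array([ 0.51681754, -0.21305092,  0.05988291]), np.float64(5.653805414133402e-05)) (array([ 0.50519245, -0.30506378,  0.05427216]), np.float64(0.0019488207332400346))
slab front [array([ 0.4397, -0.1962,  0.012 ]), array([ 0.4272, -0.2991,  0.012 ])]
```

```bash
cat >> h.py <<'E'
from scipy.spatial.transform import Rotation as Ro
def go(tx,ty,tz,yaw):  # shift in tool axes to reach TCP x,y,z with tool y at yaw (deg)
    o=ctrl.get_obs(); R=Ro.from_quat(np.roll(o['ee_rot'],-1)).as_matrix()
    d=R.T@(np.array([tx,ty,tz])-o['position']); cur=np.degrees(np.arctan2(R[1,1],R[0,1]))
    print('t',o['time'],'pos',o['position'].round(4),'yaw',cur.round(2),'F',o['contact_force'].round(2),'shift',d.round(4),'turn',np.radians((cur-yaw+180)%360-180).round(4))
E
python3 nudge.py '[[[-0.514, -0.498, 0, 1.614], [-0.514, -0.498, 0, 1.614], [-0.514, -0.498, 0, 1.614], [-0.514, -0.498, 0, 1.614], [-0.514, -0.498, 0, 1.614], [-0.514, -0.498, 0, 1.614], [-0.514, -0.498, 0, 1.614], [-0.514, -0.498, 0, 1.614], [-0.514, -0.498, 0, 1.614], [-0.514, -0.498, 0, 1.614]]]' 0.06
python3 -c "
from h import *
go(.524,-.026,.231,-16.6)"
```

```text
time: 1.15
position: [0.4104, 0.1548, 0.2314]
ee_rot: [0.0, 0.769, 0.64, 0.0]
contact_force: [1.5, -0.6, -0.1]
opening: 0.0602
finger_force: 0.0
t 1.15 pos [0.4104 0.1548 0.2314] yaw -10.44 F [ 1.54 -0.58 -0.12] shift [-0.1572  0.1445  0.0004] turn 0.1075
```

```bash
python3 nudge.py '[[[-0.157, 0.144, 0, 0.107], [-0.157, 0.144, 0, 0.107], [-0.157, 0.144, 0, 0.107], [-0.157, 0.144, 0, 0.107], [-0.157, 0.144, 0, 0.107], [-0.157, 0.144, 0, 0.107], [-0.157, 0.144, 0, 0.107]]]'
python3 - <<'E'
from h import *
shot('wrist','wrist1.png'); go(.524,-.026,.231,-16.6)
E
```

```text
time: 1.85
position: [0.5236, -0.0224, 0.2311]
ee_rot: [-0.001, 0.8, 0.6, -0.0]
contact_force: [-0.3, 1.2, -0.1]
opening: 0.06
finger_force: 0.0
t 1.9 pos [ 0.5235 -0.0219  0.2313] yaw -16.16 F [-0.44 -0.41 -0.69] shift [-0.0038  0.0016  0.0003] turn 0.0077
```

View pics/wrist1.png

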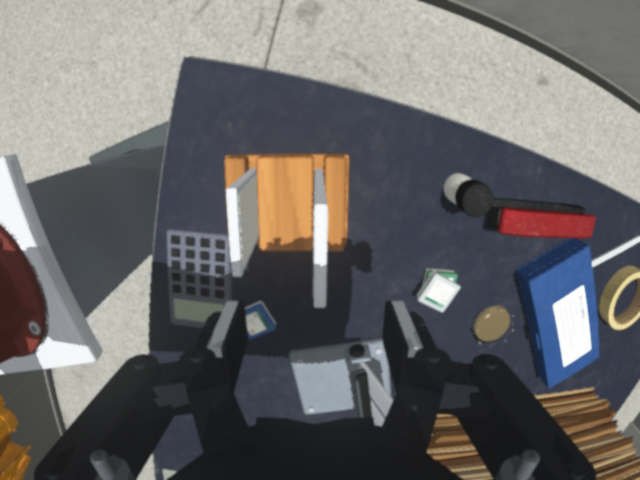

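The wrist view shows the tall plate's top strip at column 320, rows about 200–265. It lies midway between the fingers (columns 240 and 390) and the strip is parallel to the pads. I'll check its position with the fisheye model.

```bash
cat >> h.py <<'E'
def wray(u,v):
    _,K,T=load('wrist'); R=T[:3,:3]; c=-R.T@T[:3,3]; x,y=(u-K[0,2])/K[0,0],(v-K[1,2])/K[1,1]; r=np.hypot(x,y); k=np.sin(r)/max(r,1e-9)
    return c,R.T@np.array([x*k,-y*k,-np.cos(r)])
def wz(u,v,z): c,d=wray(u,v); return c+d*(z-c[2])/d[2]
E
python3 - <<'E'
from h import *
img=load('wrist')[0]; g=img.min(2); 
m=np.zeros_like(g); m[160:310,310:332]=g[160:310,310:332]>215
p=np.argwhere(m)[:,::-1]; print(len(p),p.min(0),p.max(0)); r=cv2.minAreaRect(p.astype(np.float32)); b=cv2.boxPoints(r)
W=np.array([wz(*q,.16) for q in b]); print(W.round(4),W.mean(0))
print(g[205:310:12,314:330])
E
```

```text
716 [314 204] [326 265]
[[ 0.5305  0.009   0.16  ]
 [ 0.5373  0.0071  0.16  ]
 [ 0.5268 -0.0307  0.16  ]
 [ 0.5195 -0.0286  0.16  ]] [ 0.52854314 -0.01079244  0.16      ]
[[169 215 234 238 239 240 240 240 239 239 236 231 215 168 117  96]
 [206 236 247 250 250 250 250 250 250 250 249 245 238 210 157 113]
 [208 238 247 250 250 250 249 249 249 249 248 244 233 193 139 104]
 [209 236 246 249 249 249 249 250 250 249 248 240 217 159 102  82]
 [200 234 245 247 248 248 247 248 248 247 245 234 193 126  74  50]
 [131 149 155 156 158 174 202 225 222 202 182 163 128  87  57  45]
 [129 143 148 149 149 149 147 148 148 146 143 131 106  71  51  45]
 [129 142 145 147 147 148 147 146 145 144 141 127  94  60  44  40]
 [120 137 140 142 142 141 141 142 142 142 138 120  82  49  40  37]]
```

```bash
python3 nudge.py '[[[0, 0, 0.04, 0], [0, 0, 0.04, 0], [0, 0, 0.04, 0], [0, 0, 0.04, 0]]]' >/dev/null
python3 -c "
from h import *
go(.524,-.026,.118,-16.5)"
```

```text
t 2.3 pos [ 0.5245 -0.0226  0.1932] yaw -16.16 F [-0.37 -0.2   0.29] shift [-0.0035  0.0003  0.0752] turn 0.0059
```

```bash
python3 nudge.py '[[[-0.0035, 0, 0.03, 0.006], [-0.0035, 0, 0.05, 0.006], [-0.0035, 0, 0.075, 0.006], [-0.0035, 0, 0.075, 0.006], [-0.0035, 0, 0.075, 0.006]]]' 
python3 nudge.py '[[[0, 0, 0, 0], [0, 0, 0, 0], [0, 0, 0, 0], [0, 0, 0, 0], [0, 0, 0, 0], [0, 0, 0, 0], [0, 0, 0, 0], [0, 0, 0, 0]]]' 0 40
python3 -c "
from h import *
go(.524,-.026,.118,-16.5)"
```

```text
time: 2.8
position: [0.5236, -0.0264, 0.1179]
ee_rot: [0.0, 0.802, 0.598, 0.0]
contact_force: [0.6, -0.5, -0.1]
opening: 0.0599
finger_force: 0.0
time: 3.6
position: [0.5239, -0.0266, 0.1171]
ee_rot: [0.001, 0.802, 0.598, 0.001]
contact_force: [2.2, 0.2, 6.0]
opening: 0.0072
finger_force: 40.8
t 3.6 pos [ 0.5239 -0.0266  0.1171] yaw -16.56 F [2.22 0.2  6.04] shift [ 0.0006 -0.0001 -0.0009] turn -0.001
```

```bash
python3 nudge.py '[[[0, 0, -0.01, 0], [0, 0, -0.025, 0], [0, 0, -0.04, 0], [0, 0, -0.055, 0], [0, 0, -0.07, 0], [0, 0, -0.09, 0], [0, 0, -0.11, 0], [0, 0, -0.125, 0], [0, 0, -0.125, 0], [0, 0, -0.125, 0]]]' - 60
python3 -c "
from h import *
go(.505,-.2567,.242,-7.2)"
```

```text
time: 4.6
position: [0.5231, -0.0264, 0.2412]
ee_rot: [-0.0, 0.802, 0.598, 0.0]
contact_force: [-0.3, 0.4, -2.6]
opening: 0.0074
finger_force: 59.6
t 4.6 pos [ 0.5231 -0.0264  0.2412] yaw -16.56 F [-0.3   0.44 -2.64] shift [-0.2259  0.0483 -0.0008] turn -0.1633
```

```bash
python3 nudge.py '[[[-0.03, 0.006, 0, -0.02], [-0.07, 0.015, 0, -0.05], [-0.11, 0.024, 0, -0.08], [-0.15, 0.032, 0, -0.11], [-0.19, 0.041, 0, -0.14], [-0.215, 0.046, 0, -0.163], [-0.226, 0.048, 0, -0.163], [-0.226, 0.048, 0, -0.163], [-0.226, 0.048, 0, -0.163]]]'
python3 - <<'E'
from h import *
shot('scene','scene2.png'); shot('top')
go(.5187,-.2585,.195,-7.2)
a=cv2.imread('pics/scene2.png')[120:345,270:510]; cv2.imwrite('pics/c3.png',cv2.resize(a,None,fx=2.6,fy=2.6,interpolation=cv2.INTER_CUBIC))
E
```

```text
time: 5.5
position: [0.5046, -0.2557, 0.2408]
ee_rot: [-0.001, 0.75, 0.661, 0.0]
contact_force: [0.1, -0.4, -2.8]
opening: 0.0071
finger_force: 59.4
t 5.6 pos [ 0.5049 -0.2553  0.2412] yaw -7.15 F [-0.08  0.43 -2.88] shift [-0.0014  0.0141  0.0462] turn 0.0008
```

View pics/c3.png

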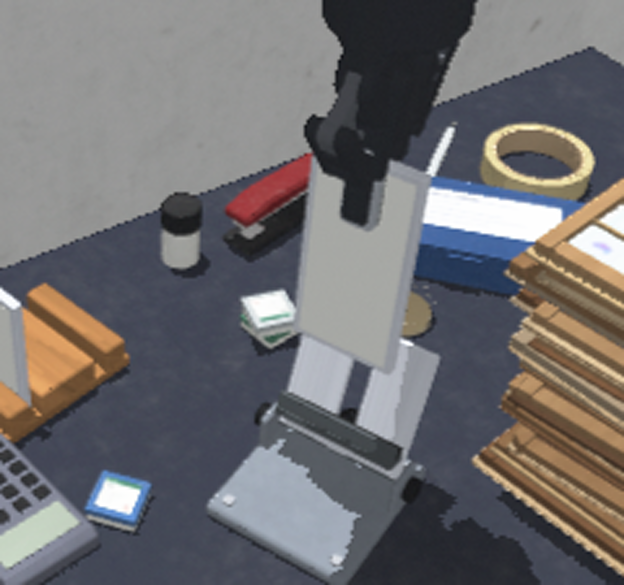

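The plate hangs upright in front of the panel, its foot near (350,345) in the crop and clear above the ledge. It looks centred over the panel. I'll go down and feel for the panel face.

```bash
python3 nudge.py '[[[-0.001, 0.003, 0.01, 0], [-0.001, 0.006, 0.025, 0], [-0.001, 0.01, 0.04, 0], [-0.001, 0.014, 0.046, 0], [-0.001, 0.014, 0.046, 0], [-0.001, 0.014, 0.046, 0], [-0.001, 0.014, 0.046, 0]]]'
python3 nudge.py '[[[0, 0.002, 0, 0], [0, 0.003, 0, 0], [0, 0.004, 0, 0], [0, 0.004, 0, 0]]]'
python3 nudge.py '[[[0, 0.001, 0, 0], [0, 0.002, 0, 0], [0, 0.002, 0, 0]]]'
```

```text
time: 6.3
position: [0.5187, -0.2597, 0.196]
ee_rot: [0.0, 0.75, 0.661, 0.0]
contact_force: [-0.0, 0.3, -2.6]
opening: 0.0072
finger_force: 59.4
time: 6.7
position: [0.5226, -0.26, 0.1954]
ee_rot: [0.0, 0.75, 0.661, 0.0]
contact_force: [-0.1, 0.1, -2.3]
opening: 0.0072
finger_force: 59.4
time: 7.0
position: [0.5245, -0.2602, 0.1952]
ee_rot: [-0.0, 0.75, 0.661, 0.0]
contact_force: [0.5, -0.6, -2.5]
opening: 0.0074
finger_force: 59.4
```

```bash
python3 nudge.py '[[[0, 0.001, 0, 0], [0, 0.0015, 0, 0], [0, 0.0015, 0, 0]]]' | sed -n '2p;4p'
python3 nudge.py '[[[0, 0.001, 0, 0], [0, 0.001, 0, 0], [0, 0.001, 0, 0]]]'| sed -n '2p;4p'
python3 nudge.py '[[[0, 0.001, 0, 0], [0, 0.001, 0, 0], [0, 0.001, 0, 0]]]'| sed -n '2p;4p'
```

```text
position: [0.526, -0.2604, 0.1952]
contact_force: [-0.1, 0.3, -2.9]
position: [0.5269, -0.2605, 0.1953]
contact_force: [-0.4, -0.5, -2.9]
position: [0.5279, -0.2606, 0.1953]
contact_force: [0.1, -0.7, -2.6]
```

```bash
python3 nudge.py '[[[0, 0.001, 0, 0], [0, 0.001, 0, 0], [0, 0.001, 0, 0]]]' | sed -n '2p;4p'
python3 nudge.py '[[[0, 0.001, 0, 0], [0, 0.001, 0, 0], [0, 0.001, 0, 0]]]'| sed -n '2p;4p'
```

```text
position: [0.5289, -0.2608, 0.1952]
contact_force: [0.0, 0.2, -3.0]
position: [0.5297, -0.2609, 0.1952]
contact_force: [-2.8, 0.0, -0.9]
```

```bash
python3 nudge.py '[[[0, -0.004, 0, 0], [0, -0.007, 0.007, 0], [0, -0.009, 0.014, 0], [0, -0.009, 0.02, 0], [0, -0.009, 0.02, 0], [0, -0.009, 0.02, 0]]]' | sed -n '2p;4p'
python3 nudge.py '[[[0, 0.001, 0, 0], [0, 0.0015, 0, 0], [0, 0.0015, 0, 0], [0, 0.0015, 0, 0]]]'| sed -n '2p;4p'
python3 nudge.py '[[[0, 0.0007, 0, 0], [0, 0.0007, 0, 0], [0, 0.0007, 0, 0]]]'| sed -n '2p;4p'
```

```text
position: [0.5209, -0.2597, 0.175]
contact_force: [0.3, -0.8, -3.1]
position: [0.5226, -0.26, 0.1754]
contact_force: [-0.8, 1.0, -2.2]
position: [0.5231, -0.2601, 0.1753]
contact_force: [-0.5, 1.0, -2.6]
```

```bash
python3 nudge.py '[[[0, 0.0007, 0, 0], [0, 0.0007, 0, 0], [0, 0.0007, 0, 0]]]'| sed -n '2p;4p'
python3 nudge.py '[[[0, 0.0007, 0, 0], [0, 0.0007, 0, 0], [0, 0.0007, 0, 0]]]'| sed -n '2p;4p'
```

```text
position: [0.5236, -0.2601, 0.1753]
contact_force: [-2.6, -1.0, -0.8]
position: [0.5242, -0.2602, 0.1753]
contact_force: [-5.3, 1.2, 1.4]
```

```bash
python3 nudge.py '[[[0, -0.0024, 0, 0], [0, -0.0034, 0.003, 0], [0, -0.0043, 0.006, 0], [0, -0.0052, 0.009, 0], [0, -0.0052, 0.009, 0], [0, -0.0052, 0.009, 0]]]'| sed -n '2p;4p'
python3 nudge.py '[[[0, -0.0006, 0.002, 0], [0, -0.0012, 0.004, 0], [0, -0.0012, 0.004, 0], [0, -0.0012, 0.004, 0]]]'| sed -n '2p;4p'
```

```text
position: [0.5194, -0.2595, 0.1661]
contact_force: [0.3, -0.0, -1.9]
position: [0.5183, -0.2595, 0.1626]
contact_force: [-0.2, 0.3, -0.5]
```

```bash
python3 nudge.py '[[[0, 0, 0, 0], [0, 0, 0, 0]]]'| sed -n '2p;4p'
python3 nudge.py '[[[0, -0.0003, 0.001, 0], [0, -0.0003, 0.001, 0], [0, -0.0003, 0.001, 0]]]'| sed -n '2p;4p'
```

```text
position: [0.5183, -0.2595, 0.1625]
contact_force: [0.9, 0.0, 0.6]
position: [0.5181, -0.2595, 0.1617]
contact_force: [-0.4, -0.1, 2.6]
```

Run:
```python
from h import *
d=shot('scene','scene3.png'); 
a=cv2.imread('pics/scene3.png')[200:325,330:450]; cv2.imwrite('pics/c4.png',cv2.resize(a,None,fx=4.8,fy=4.8,interpolation=cv2.INTER_CUBIC))
# expected front-bottom edge corners of the plate
_,K,T=load('scene'); o=ctrl.get_obs(); ex=np.array([.9921,-.1253,0]);ey=np.array([.1253,.9921,0]); B=o['position']-[0,0,.107]
for s in(1,-1):
    for h in (0,.007):
        p=T[:3,:3]@(B-.004*ex+s*.035*ey+[0,0,h])+T[:3,3]; u=K[0,0]*p[0]/-p[2]+K[0,2];v=-K[1,1]*p[1]/-p[2]+K[1,2]; print(s,h,'crop px',((u-330)*4.8).round(),((v-200)*4.8).round())
```

```text
1 0 crop px 258.0 358.0
1 0.007 crop px 260.0 345.0
-1 0 crop px 426.0 442.0
-1 0.007 crop px 428.0 430.0
```

View pics/c4.png

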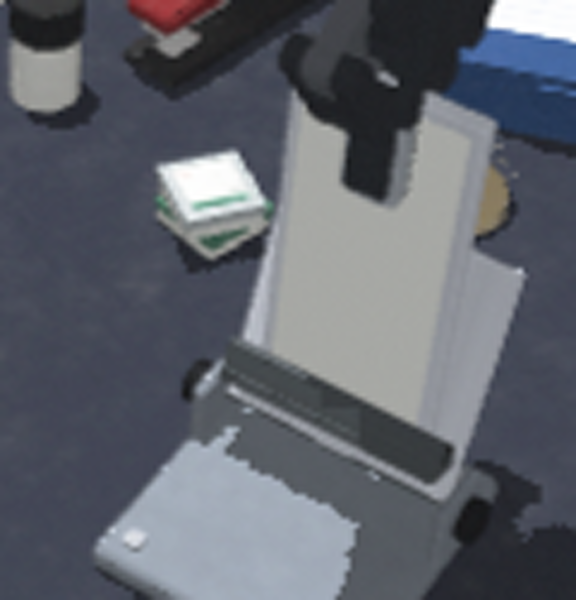

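The crop shows the plate's foot at or behind the lip's top line, from (232,345) to (450,455). From the image alone I can't tell groove from lip top. Touch should settle it: if the foot is in the groove, a small forward move will meet the lip.

```bash
python3 nudge.py '[[[0, 0, -0.0015, 0], [0, -0.001, -0.0015, 0], [0, -0.002, -0.0015, 0], [0, -0.002, -0.0015, 0]]]'| sed -n '2p;4p'
python3 nudge.py '[[[0, -0.001, 0, 0], [0, -0.001, 0, 0], [0, -0.001, 0, 0]]]'| sed -n '2p;4p'
python3 nudge.py '[[[0, -0.001, 0, 0], [0, -0.001, 0, 0], [0, -0.001, 0, 0]]]'| sed -n '2p;4p'
```

```text
position: [0.516, -0.2591, 0.1628]
contact_force: [3.0, 0.1, 0.3]
position: [0.5151, -0.2591, 0.1629]
contact_force: [3.6, 0.1, 0.5]
position: [0.5144, -0.259, 0.163]
contact_force: [6.6, -0.8, -0.4]
```

The +x force rose to 6.6 N with almost no vertical load, so the lip is in front of the plate and the foot is in the groove. I'll move back to the panel and set the plate down.

```bash
python3 nudge.py '[[[0, 0.002, 0, 0], [0, 0.004, 0, 0], [0, 0.0045, 0.0005, 0], [0, 0.0045, 0.001, 0], [0, 0.0045, 0.0015, 0], [0, 0.0045, 0.0015, 0]]]'| sed -n '2p;4p'
python3 nudge.py '[[[0, 0.0007, 0.0005, 0], [0, 0.0007, 0.0005, 0], [0, 0.0007, 0.0005, 0]]]'| sed -n '2p;4p'
```

```text
position: [0.5181, -0.2594, 0.1615]
contact_force: [-1.7, 1.2, 6.1]
position: [0.519, -0.2596, 0.1612]
contact_force: [-0.6, 0.5, 5.2]
```

```bash
python3 nudge.py '[[[0, 0, -0.0004, 0], [0, 0, -0.0009, 0], [0, 0, -0.0009, 0], [0, 0, -0.0009, 0]]]'| sed -n '2p;4p'
python3 nudge.py '[[[0, 0, 0, 0], [0, 0, 0, 0]]]'| sed -n '2p;4p'
```

```text
position: [0.519, -0.2595, 0.1616]
contact_force: [-1.9, -0.2, 3.7]
position: [0.519, -0.2595, 0.1617]
contact_force: [-2.1, 0.4, 3.7]
```

```bash
python3 nudge.py '[[[0, 0, -0.0004, 0], [0, 0, -0.0008, 0], [0, 0, -0.0008, 0], [0, 0, -0.0008, 0]]]'| sed -n '2p;4p'
python3 nudge.py '[[[0, 0, 0, 0], [0, 0, 0, 0], [0, 0, 0, 0]]]' - 20
```

```text
position: [0.519, -0.2595, 0.1622]
contact_force: [-0.9, -0.3, 0.5]
time: 15.15
position: [0.519, -0.2595, 0.1624]
ee_rot: [-0.0, 0.75, 0.661, 0.0]
contact_force: [0.2, -1.2, -1.1]
opening: 0.0074
finger_force: 59.9
```

```bash
python3 nudge.py '[[[0, 0, 0.0004, 0], [0, 0, 0.0004, 0], [0, 0, 0.0004, 0]]]' 0 20
python3 nudge.py '[[[0, 0, 0, 0], [0, 0, 0, 0], [0, 0, 0, 0]]]' 0.011 20
```

```text
time: 15.45
position: [0.5191, -0.2595, 0.1621]
ee_rot: [-0.0, 0.75, 0.661, 0.0]
contact_force: [-1.5, 0.3, 1.1]
opening: 0.0074
finger_force: 60.1
time: 15.75
position: [0.5192, -0.2595, 0.162]
ee_rot: [-0.0, 0.75, 0.661, 0.0]
contact_force: [0.9, 0.2, -0.5]
opening: 0.0109
finger_force: 0.0
```

```bash
python3 nudge.py '[[[0, 0.002, 0, 0], [0, 0.004, 0, 0], [0, 0.006, 0, 0], [0, 0.008, 0, 0], [0, 0.010, 0, 0]]]' 0.03
python3 nudge.py '[[[0, 0.003, 0, 0], [0, 0.006, 0, 0], [0, 0.009, 0, 0], [0, 0.012, 0, 0], [0, 0.015, 0, 0], [0, 0.018, 0, 0], [0, 0.021, 0, 0], [0, 0.024, 0, 0], [0, 0.027, 0, 0], [0, 0.029, 0, 0]]]'
python3 nudge.py '[[[0, 0, 0, 0], [0, 0, 0, 0], [0, 0, 0, 0]]]'
python3 - <<'E'
from h import *
d=shot('scene','scene4.png'); shot('top','top4.png')
a=cv2.imread('pics/scene4.png')[180:325,330:480]; cv2.imwrite('pics/c5.png',cv2.resize(a,None,fx=4,fy=4,interpolation=cv2.INTER_CUBIC))
E
```

```text
time: 16.25
position: [0.5292, -0.2608, 0.162]
ee_rot: [-0.0, 0.75, 0.661, 0.0]
contact_force: [1.0, 0.2, -0.6]
opening: 0.03
finger_force: 0.1
time: 17.25
position: [0.558, -0.2645, 0.162]
ee_rot: [-0.0, 0.75, 0.661, 0.0]
contact_force: [-0.5, -0.9, 0.9]
opening: 0.0298
finger_force: 0.0
time: 17.55
position: [0.5577, -0.2644, 0.1621]
ee_rot: [-0.0, 0.75, 0.661, 0.0]
contact_force: [-0.2, -0.1, 0.0]
opening: 0.0303
finger_force: 0.0
```

View pics/c5.png

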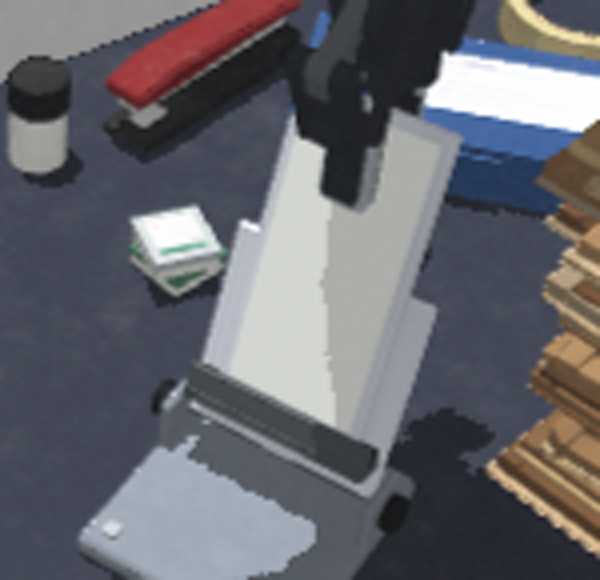

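The plate leans against the panel, parallel to it and centred between its edges at (240,225) and (435,305). The fingers carry no load, so I'll open wider and withdraw upward.

```bash
python3 nudge.py '[[[0, 0, 0, 0], [0, 0, 0, 0], [0, 0, 0, 0], [0, 0, 0, 0]]]' 0.05 | sed -n '4,6p'
python3 nudge.py '[[[0, 0, -0.01, 0], [0, 0, -0.02, 0], [0, 0, -0.04, 0], [0, 0, -0.06, 0], [0, 0, -0.09, 0], [0, 0, -0.12, 0], [0, 0, -0.12, 0], [0, 0, -0.12, 0]]]' 
python3 nudge.py '[[[0, 0.04, 0, 0], [0, 0.08, 0, 0], [0, 0.12, 0, 0], [0, 0.12, 0, 0], [0, 0.12, 0, 0]]]'
python3 - <<'E'
from h import *
shot('scene','scene5.png'); shot('top','top5.png'); shot('wrist','wrist5.png')
a=cv2.imread('pics/scene5.png')[180:325,330:480]; b=cv2.imread('pics/top5.png')[160:280,345:430]
a=cv2.resize(a,None,fx=3,fy=3,interpolation=cv2.INTER_CUBIC);b=cv2.resize(b,None,fx=3.6,fy=3.6,interpolation=cv2.INTER_CUBIC)
H=max(a.shape[0],b.shape[0]); p=lambda i:cv2.copyMakeBorder(i,0,H-i.shape[0],0,0,cv2.BORDER_CONSTANT)
c=np.hstack([p(a),p(b)]);print(a.shape,c.shape); cv2.imwrite('pics/c6.png',c)
E
```

```text
contact_force: [-0.1, -0.4, 0.4]
opening: 0.0501
finger_force: 0.0
time: 18.85
position: [0.5582, -0.2648, 0.2836]
ee_rot: [0.001, 0.75, 0.661, 0.0]
contact_force: [-0.1, -0.5, -0.1]
opening: 0.0498
finger_force: 0.0
time: 19.35
position: [0.677, -0.2792, 0.2792]
ee_rot: [-0.002, 0.75, 0.661, -0.001]
contact_force: [-1.0, 0.2, 0.1]
opening: 0.0499
finger_force: 0.0
(435, 450, 3) (435, 756, 3)
```

View pics/c6.png

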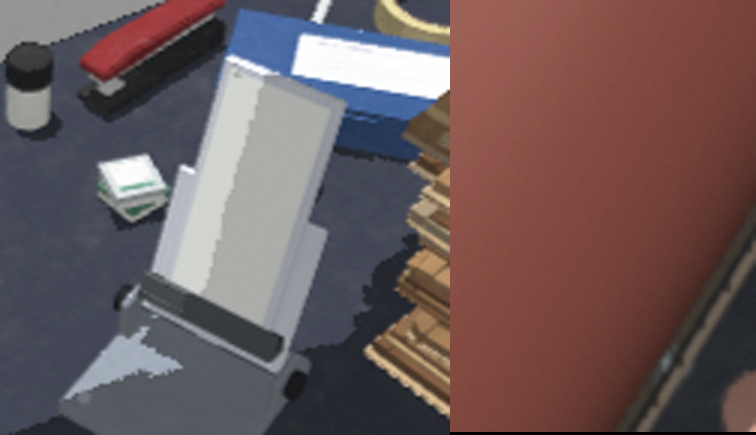

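```bash
python3 nudge.py '[[[0.36, -0.2, 0, 0], [0.36, -0.2, 0, 0], [0.36, -0.2, 0, 0], [0.36, -0.2, 0, 0], [0.36, -0.2, 0, 0], [0.36, -0.2, 0, 0], [0.36, -0.2, 0, 0], [0.36, -0.2, 0, 0], [0.36, -0.2, 0, 0], [0.36, -0.2, 0, 0]]]' | sed -n '1,2p'
python3 - <<'E'
from h import *
shot('scene','scene6.png'); shot('top','top6.png')
a=cv2.imread('pics/scene6.png')[185:305,370:450]; b=cv2.imread('pics/top6.png')[165:265,345:430]
a=cv2.resize(a,None,fx=5,fy=5,interpolation=cv2.INTER_CUBIC);b=cv2.resize(b,None,fx=4.6,fy=4.6,interpolation=cv2.INTER_CUBIC)
H=max(a.shape[0],b.shape[0]); p=lambda i:cv2.copyMakeBorder(i,0,H-i.shape[0],0,0,cv2.BORDER_CONSTANT)
c=np.hstack([p(a),p(b)]);print(a.shape,c.shape); cv2.imwrite('pics/c7.png',c[:600])
E
```

```text
time: 20.5
position: [0.5222, 0.1043, 0.2834]
(600, 400, 3) (600, 791, 3)
```

View pics/c7.png

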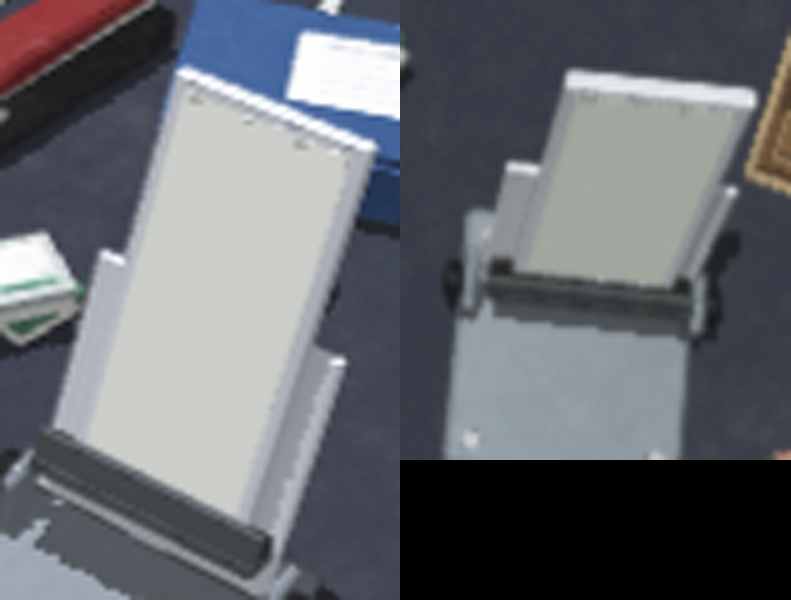

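In c7 the plate stands behind the lip and centred. Its top-back corners are at (183,66) and (375,142) in the scene half, and (568,72) and (756,92) in the top half. The panel's top corners are at (103,252) and (345,358), and (508,162) and (738,187). I'll triangulate these to check the tilt.

Run:
```python
from h import *
s=lambda u,v:(370+(u+.5)/5-.5,185+(v+.5)/5-.5); f=lambda u,v:(345+(u-400+.5)/4.6-.5,165+(v+.5)/4.6-.5)
P={'plTL':tri(f(568,71),s(183,66)),'plTR':tri(f(757,91),s(375,142)),'pnTL':tri(f(508,161),s(103,250)),'pnTR':tri(f(738,186),s(345,356))}
H=np.array([.5149,-.258,.027]);ex=np.array([.9921,-.1253,0]);ey=np.array([.1253,.9921,0])
for k,(p,e) in P.items(): print(k,p.round(4),e.round(4),'rel',((p-H)@ex*1e3).round(1),((p-H)@ey*1e3).round(1),((p-H)[2]*1e3).round(1))
for th in(.26,.30,.33):
  for nm,z,x in(('plate top back',177,0),('panel top back',100,5)): print(th,nm,(z*np.sin(th)+x*np.cos(th)).round(1),(z*np.cos(th)-x*np.sin(th)).round(1))
```

```text
plTL [ 0.5688 -0.2296  0.1964] 0.0002 rel 49.9 34.9 169.4
plTR [ 0.5596 -0.2986  0.1984] 0.0009 rel 49.4 -34.7 171.4
pnTL [ 0.5528 -0.2153  0.1203] 0.0003 rel 32.2 47.1 93.3
pnTR [ 0.5405 -0.3077  0.1234] 0.0006 rel 31.6 -46.1 96.4
0.26 plate top back 45.5 171.1
0.26 panel top back 30.5 95.4
0.3 plate top back 52.3 169.1
0.3 panel top back 34.3 94.1
0.33 plate top back 57.4 167.4
0.33 panel top back 37.1 93.0
```

```bash
python3 nudge.py '[[[0, 0, 0, 0], [0, 0, 0, 0], [0, 0, 0, 0]]]' | sed -n '1,4p'; python3 -c "
from bench import ctrl
print(ctrl.job_done())"
```

```text
time: 20.9
position: [0.5239, 0.1018, 0.2819]
ee_rot: [-0.0, 0.751, 0.661, -0.0]
contact_force: [-0.1, -0.7, 0.0]
the job is handed in; nothing more can be done
None
```

The tall plate is on the easel's ledge behind the lip, centred to within about 1 mm and leaning at about 0.30 rad, matching the backrest's angle within measuring error (0.27 to 0.30 rad); it was let go without a drop, and I handed the job in at 20.9 s, with no verdict returned.

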